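# Pack the two slide bolts by bolt position

### The job

Two slide bolts lie on the bench riser, one with its bolt drawn back and one with its bolt shot out; pack them in the wooden tray, both pointing away from you. Lay the drawn-back one flat in the nest with the steel keeper, still drawn back, and let go of it; then take it by its knob and slide its bolt all the way out through the keeper. Lay the one that is already shot flat in the plain nest with its bolt still all the way out (before or after), and leave the other things where they are.

Things in the scene. Friction and masses are not known exactly. Their poses are not given: they have to be found in the camera images.
- tray: wooden tray fixed on the riser (a long wooden box, top 160 x 675 mm and 180 mm above the table): board 100 x 126 x 8 mm, two nests side by side, 64 mm apart (centres); origin under the nests' middle, x roughly away from the robot, the way the bolts shall point, y left, z up. The nests' floors are the board's top, their rims 9 mm high; a lying latch's bolt passes 3 mm above the front rim, which is the stop
- keeper_nest (a point): centre of the floor of the nest with the keeper (left, +y); axes as the tray's. Floor 86 x 50 mm (x by y), so that the latch's plate has 3 mm to spare on each side. The keeper, a steel strap, bridges the front rim: an arch 43 to 51 mm ahead of this point, opening 24 mm wide, top 33 mm above the floor; a latch whose bolt is out cannot be laid in here.
- plain_nest (a point): centre of the floor of the nest without a keeper (right, -y); axes as the tray's. Floor 86 x 50 mm (x by y), so that the latch's plate has 3 mm to spare on each side. Nothing stands ahead of its front rim.
- latch_a: slide bolt, 0.28 kg, origin under its middle, x to the end where the bolt comes out: steel plate 80 x 44 x 4 mm, on it an aluminium housing 72 x 30 mm (x by y), 4 to 28 mm above the underside; in it a 10 mm steel bolt slides; its knob sticks up to 48 mm. Starts flat on the riser, x within 0.5 rad of ahead. Carry it by the housing's 30 mm width. This one starts with its bolt drawn back.
- latch_b: slide bolt, 0.28 kg, origin under its middle, x to the end where the bolt comes out: steel plate 80 x 44 x 4 mm, on it an aluminium housing 72 x 30 mm (x by y), 4 to 28 mm above the underside; in it a 10 mm steel bolt slides; its knob sticks up to 48 mm. Starts flat on the riser, x within 0.5 rad of ahead. Carry it by the housing's 30 mm width. This one starts with its bolt shot out.
- latch_a_bolt (a joint): how far latch_a's bolt is pushed out, m: 0 drawn back (tip 6 mm inside the plate's front edge, knob 20 mm behind the middle), 0.036 fully shot (tip 30 mm beyond the edge, knob 16 mm ahead of the middle). Stops at both ends, stays where left; about 3 N moves it. Starts at 0 to 0.004.
- latch_b_bolt (a joint): how far latch_b's bolt is pushed out, m: 0 drawn back (tip 6 mm inside the plate's front edge, knob 20 mm behind the middle), 0.036 fully shot (tip 30 mm beyond the edge, knob 16 mm ahead of the middle). Stops at both ends, stays where left; about 3 N moves it. Starts at 0.033 to 0.036.
- latch_a_tip (a point): rounded tip of latch_a's bolt, 17 mm above its underside
- latch_a_knob (a point): centre of the top of latch_a's knob: upright cylinder 12 mm across, 20 mm of it above the housing; moves with the bolt
- latch_b_tip (a point): rounded tip of latch_b's bolt, 17 mm above its underside
- latch_b_knob (a point): centre of the top of latch_b's knob: upright cylinder 12 mm across, 20 mm of it above the housing; moves with the bolt
- rule: folded wooden rule 17 x 155 x 18 mm, loose bystander among the task's things on the riser; origin at the centre of the underside
- bolt: big rusty hexagon bolt with its nut, 27 x 97 x 24 mm, loose bystander among the task's things on the riser; origin at the centre of the underside

How it is judged:
By the outcome, as a careful person would: the job done as asked, in the order asked, and still so for the second after the job is handed in, with the robot touching nothing.
It also fails if it takes over 54 s, if anything falls off the work surface, if the arm or the gripper's body presses on something with over 40 N, if the wrist force passes 120 N, or if a joint passes its speed limit or range.

### The arm

A 6-joint arm with a two-finger parallel gripper is mounted at the origin on a cart in front of the work surface, level with it; the furniture and walls round the work are solid. World frame = base frame: x ahead of the robot, y to its left, z up, the work surface at z = 0. Lengths are in m, angles in degrees, forces in N, time in s.
With the tool pointing down it reaches from about 0.4 to 0.825 m from the base axis. Payload 7 kg.
Tool frame: the origin (TCP) lies midway between the tips of the shut fingers; the grasp point (between the pads) lies 19 mm behind it; z points along the fingers, y is the line along which they close (so a half turn about z gives the same grasp; the last joint's range is limited). The gripper opens to 88 mm and grips with 3 to 60 N. Pads are 19 mm wide; open, the fingers measure 130 mm over their backs; the gripper's body (78 mm by 193 mm) begins 47 mm behind the grasp point.
Start: joints at [91.45, 20.546, 0.682, 0, -70.136, -16.507], TCP at [0.175, 0.652, 0.227] pointing down, gripper open.
Joint ranges: [-176.03, 176.03], [-82.01, 121.73], [-58.28, 71.71], [-173.87, 95.51], [-174.79, -0.11], [-173.66, 173.66]. Speed limits (degrees/s): [136.94, 136.94, 172.46, 180, 180, 180].

### API

Orientations are given as [roll, pitch, yaw] about the fixed x, y, z axes, in that order (R = Rz(yaw) Ry(pitch) Rx(roll)).
In Python, from plant import telemetry, viewer, workorder gives the robot as it stands. The module is installed in compiled form; this text tells all that it offers.
- The arm moves only by the tool carry_out, never from a script. Its argument "rows" is a list of rows, each a list of 6 numbers: the shift along the tool's x, y, z in m, then the turn, a rotation vector about the tool's x, y, z in rad. In form: [[tx, ty, tz, ax, ay, az], ...]. A call has 1 to 8 rows; each row is the pose to reach, as a shift and turn from the pose commanded when the call began, along the tool's axes at that moment; what a row does not reach only later rows make up. A row lasts 1/8 s, in which the tool goes at most 62.5 mm and 10.7 degrees, less where a joint would pass 70% of its speed; a pose out of reach is approached as far as the arm can. A call with a gripper value outside its range is refused whole. "grip" is the gripper's target within -1 to 1 (fully open at 1, half-way at 0, shut at -1), set as the call begins (left out, the last holds). The fingers move at their own pace and stop on an object; the grip force is fixed at half the most. Time passes only in rows, so rows that repeat a pose let the fingers close. It gives the time, the measured TCP pose, the force, the opening and the grip force at its end, in the units of the state.
- telemetry.get_obs(): the state, without advancing time (a new reading comes with each control period).
- viewer.snapshot(name): name is "side" or "top"; returns the picture (384x512x3 uint8, red, green, blue); there is no depth.
- viewer.camera_info(name): a dict with "intrinsics" (3x3 intrinsics, pixels), "extrinsics" (4x4, takes a point from camera to world coordinates). Camera axes: x right, y down, z forward; pixel columns grow to the right and rows downward; lengths in m; the calibration is good to about 2 mm. A picture is of the moment at which its call begins. camera_info takes no time and is no camera call.
- workorder.close_job(): hands the job in; it is judged then, once.
The state is a dict: "clock": time; "joint_pos": joint angles; "qvel": joint speeds; "tau": joint torques, N m; "tool_pos": TCP position; "orientation": TCP orientation; "force": force on the tool from outside, world axes, zero at the start; "moment": the same for the moment, N m; "opening": finger opening in m; "gripper_force": force on a finger pad.
Only numpy, scipy, OpenCV 4.12 (cv2) and the standard library are available. Lean on these libraries where they do the work, as an engineer would, in place of code of your own. Each camera call takes 0.05 s, during which the arm holds its last target. There are 200 camera calls.

## Working session

There is one attempt and no reset: what is moved stays moved. The work goes in short steps, Python scripts to look and compute and a tool call to move; the robot and the scene stay as the last step left them, time stands still between calls to the robot, and variables do not carry over. Pictures are saved under pics/ and viewed, at most 10 in all, crops included, and the job is handed in when it is done.

Besides the shell and the picture viewer there is one more tool, called after "Call:" as name([rows], argument=value, ...), one row to a line, values as JSON. carry_out: Moves the arm, as the interface text tells. Its arguments: {"type":"object","properties":{"rows":{"type":"array"},"grip":{"type":"number"}},"required":["rows"]}

```bash
mkdir -p pics; python3 - <<'E'
from plant import telemetry, viewer
import cv2,numpy as np
np.set_printoptions(precision=4,suppress=True)
for n in("side","top"):
    i=viewer.snapshot(n); cv2.imwrite(f"pics/{n}0.png",cv2.resize(i[:,:,::-1],(800,600),interpolation=cv2.INTER_CUBIC))
    c=viewer.camera_info(n); print(n,c["intrinsics"],c["extrinsics"])
print(telemetry.get_obs())
E
```

```text
side [[404.0839   0.     260.4825]
 [  0.     404.0839 196.9656]
 [  0.       0.       1.    ]] [[ 0.8969 -0.1515  0.4155  0.0627]
 [-0.4422 -0.2914  0.8483 -0.752 ]
 [-0.0074 -0.9445 -0.3284  0.5517]
 [ 0.      0.      0.      1.    ]]
top [[441.7324   0.     259.3141]
 [  0.     441.7324 190.5382]
 [  0.       0.       1.    ]] [[-0.0253 -0.9915  0.1279  0.3383]
 [-0.9996  0.0266  0.0089  0.0244]
 [-0.0122 -0.1276 -0.9918  1.1719]
 [ 0.      0.      0.      1.    ]]
{'clock': 0.1, 'joint_pos': array([ 91.4497,  20.5882,   0.6406,  -0.0178, -70.1355, -16.5072]), 'qvel': array([-0.0496, -0.1317,  0.1782,  0.0688, -0.0358,  0.0093]), 'tau': array([ -0.0011, -58.4167,  29.375 ,   7.0155,   0.0102,  -0.0001]), 'tool_pos': array([0.1753, 0.6514, 0.2257]), 'orientation': array([179.9156,  -0.0075, -15.0636]), 'force': array([ 0.1277, -0.5484, -0.0471]), 'moment': array([ 0.0313, -0.0124,  0.0055]), 'gripper_force': 0.0, 'opening': 0.08763052341806835}
```

View pics/top0.png

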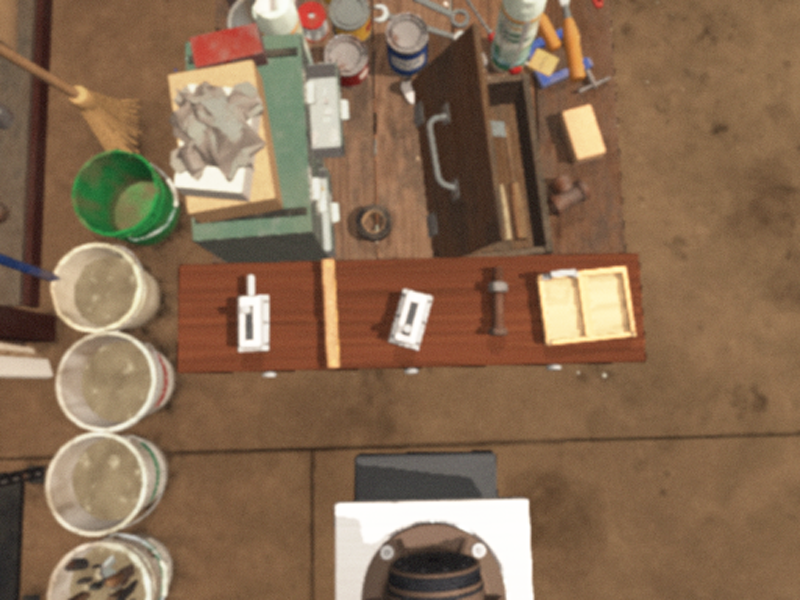

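View pics/side0.png

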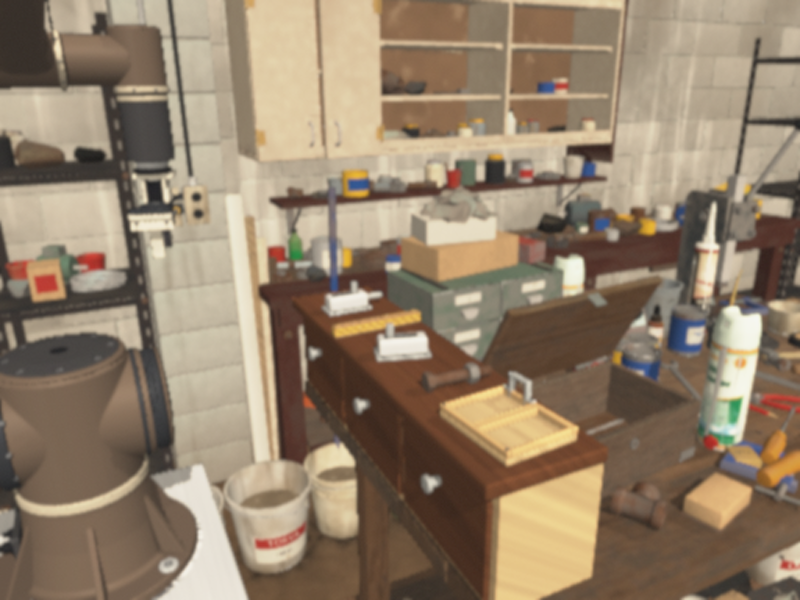

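The top view shows latch_b (bolt out) at about (253,322), latch_a at (410,320), and the tray at (587,306). The keeper is on the tray's left far rim, near (565,273). The rule is at (331,313) and the hex bolt at (498,305). The side view agrees. Next I'll fit poses by silhouette.

```bash
cat > h.py <<'E'
from plant import telemetry, viewer
import cv2,numpy as np
from scipy.optimize import minimize
np.set_printoptions(precision=4,suppress=True)
CI={n:viewer.camera_info(n) for n in("side","top")}
def proj(n,P):
    c=CI[n];T=np.linalg.inv(c["extrinsics"]);Q=np.asarray(P)@T[:3,:3].T+T[:3,3]
    q=Q@np.asarray(c["intrinsics"]).T;return q[:,:2]/q[:,2:]
def ray(n,uv,z):
    c=CI[n];E=np.asarray(c["extrinsics"]);d=E[:3,:3]@np.linalg.solve(c["intrinsics"],[uv[0],uv[1],1.])
    return E[:3,3]+d*(z-E[2,3])/d[2]
def box(x0,x1,y0,y1,z0,z1): return np.array([[x,y,z] for x in(x0,x1) for y in(y0,y1) for z in(z0,z1)])
def place(P,x,y,yaw,z): 
    c,s=np.cos(yaw),np.sin(yaw);return P@np.array([[c,s,0],[-s,c,0],[0,0,1]])+[x,y,z]
def latch(q): return [box(-.04,.04,-.022,.022,0,.004),box(-.036,.036,-.015,.015,.004,.028),
  box(-.026+q,-.014+q,-.005,.005,.028,.048),box(0,.034+q,-.0045,.0045,.012,.022)]
tray=[box(-.05,.05,-.063,.063,0,.017),box(.043,.051,.018,.046,.008,.041)]
def sil(n,parts,pose,z,S=4,sh=(384,512)):
    m=np.zeros((sh[0]*S,sh[1]*S),np.uint8)
    for p in parts:
        h=cv2.convexHull(((proj(n,place(p,*pose,z))+.5)*S*16-8).astype(np.int32)); cv2.fillConvexPoly(m,h,255,shift=4)
    return cv2.resize(m,sh[::-1],interpolation=cv2.INTER_AREA)/255.
E
cat > fit.py <<'E'
from h import *
im={n:np.mean([viewer.snapshot(n) for _ in range(3)],0).astype(np.float32) for n in CI}
np.savez("im.npz",**im)
def fit(parts,x0,z,kind):
    def cost(p):
        c=0
        for n in CI:
            I=im[n]
            s=sil(n,parts,p,z)
            ys,xs=np.nonzero(sil(n,parts,x0,z)>0);a,b,cc,d=ys.min()-10,ys.max()+10,xs.min()-10,xs.max()+10
            f=I[a:b,cc:d];s=s[a:b,cc:d]
            g=f[...,2] if kind=="w" else f[...,1]
            # two-level model: optimal in/out means, variance left
            A=np.c_[s.ravel(),1-s.ravel()];r=np.linalg.lstsq(A,g.ravel(),rcond=None)
            c+=r[1][0]/g.var()/g.size
        return c
    best=None
    S=np.array([x0,[x0[0]+.008,x0[1],x0[2]],[x0[0],x0[1]+.008,x0[2]],[x0[0],x0[1],x0[2]+.15]])
    r=minimize(cost,x0,method="Nelder-Mead",options=dict(initial_simplex=S,xatol=1e-4,fatol=1e-5))
    return r.x,r.fun
k=512/800
res={}
for nm,uv,yaw,parts,z,kind in(("b",(253,322),.0,latch(.035),.18,"w"),("a",(410,320),-.25,latch(.002),.18,"w"),("tray",(587,306),.05,tray,.18,"g")):
    p=ray("top",(uv[0]*k,uv[1]*k),.19); res[nm]=fit(parts,np.array([p[0],p[1],yaw]),z,kind); print(nm,p,*res[nm])
rows=[]
for n in("top","side"):
    row=[]
    for nm,parts in(("b",latch(.035)),("a",latch(.002)),("tray",tray)):
        pose=res[nm][0];c=proj(n,[[pose[0],pose[1],.19]])[0].astype(int);w,h=32,36
        I=im[n][c[1]-h:c[1]+h,c[0]-w:c[0]+w,::-1];I=cv2.resize(I,None,fx=4,fy=4,interpolation=cv2.INTER_CUBIC).clip(0,255).astype(np.uint8)
        for p in parts:
            q=((proj(n,place(p,*pose,.18))-(c-[w,h])+.5)*4).astype(np.int32)
            cv2.polylines(I,[cv2.convexHull(q)],True,(0,0,255),1)
        row.append(I)
    rows.append(np.hstack(row))
cv2.imwrite("pics/fit.png",np.vstack(rows))
E
python3 fit.py
```

```text
b [0.4357 0.2519 0.19  ] [0.4355 0.2535 0.0098] 0.4266161152673546
a [0.4326 0.0271 0.19  ] [ 0.4355  0.0262 -0.3055] 0.3275692220937199
tray [ 0.446 -0.226  0.19 ] [ 0.4478 -0.224   0.0837] 0.3772846524328002
```

View pics/fit.png

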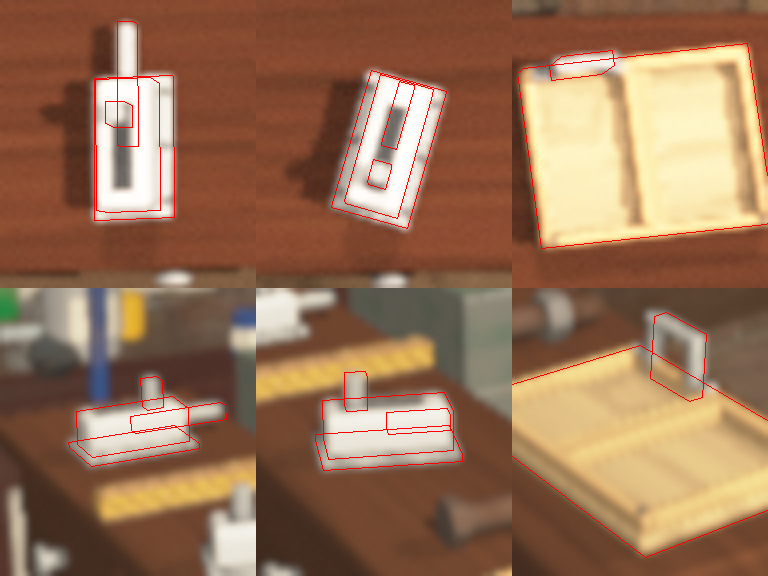

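The fitted outlines match both views, with latch edges, keeper and tray all within about 1–2 mm. Next is a helper to convert world targets into tool-axis shifts.

```bash
cat > go.py <<'E'
# usage: go.py x,y,z,yawdeg ...  -> rows from the present pose
import sys
from plant import telemetry
import numpy as np
from scipy.spatial.transform import Rotation as Ro
o=telemetry.get_obs();R=Ro.from_euler("xyz",o["orientation"],degrees=True)
print(round(o["clock"],2),o["tool_pos"].round(4),o["orientation"].round(2),o["force"].round(1),round(o["opening"],4))
for a in sys.argv[1:]:
    x,y,z,w=map(float,a.split(","))
    print(R.inv().apply(np.array([x,y,z])-o["tool_pos"]).round(4),(R.inv()*Ro.from_euler("xyz",[180,0,w],degrees=True)).as_rotvec().round(4))
E
python3 go.py .4355,.0262,.26,-17.5 .4355,.0262,.194,-17.5
```

```text
0.4 [0.1754 0.6517 0.2264] [179.99  -0.   -15.06] [-0.   1.2  0.6] 0.0876
[ 0.4138  0.5364 -0.0334] [ 0.0002 -0.      0.0426]
[0.4138 0.5364 0.0326] [ 0.0002 -0.      0.0426]
```

Call:
carry_out([
  [0.03, 0.03, -0.034, 0, 0, 0],
  [0.066, 0.084, -0.034, 0, 0, 0],
  [0.102, 0.132, -0.034, 0, 0, 0],
  [0.138, 0.18, -0.034, 0, 0, 0.01],
  [0.174, 0.226, -0.034, 0, 0, 0.02],
  [0.21, 0.272, -0.034, 0, 0, 0.03],
  [0.246, 0.319, -0.034, 0, 0, 0.0426],
  [0.282, 0.366, -0.034, 0, 0, 0.0426],
], grip=1)

```text
clock: 1.4
tool_pos: [0.3529, 0.2234, 0.261]
orientation: [-179.9, -0.0, -17.5]
force: [0.3, 0.4, -0.4]
opening: 0.0878
gripper_force: 0.0
```

Call:
carry_out([
  [0.04, 0.045, 0, 0, 0, 0],
  [0.08, 0.09, 0, 0, 0, 0],
  [0.12, 0.14, 0, 0, 0, 0],
  [0.12, 0.16, 0, 0, 0, 0],
  [0.12, 0.16, 0, 0, 0, 0],
  [0.12, 0.16, 0, 0, 0, 0],
])

```text
clock: 2.15
tool_pos: [0.4189, 0.0371, 0.2608]
orientation: [-180.0, -0.0, -17.5]
force: [0.9, -0.6, 0.5]
opening: 0.0876
gripper_force: 0.0
```

```bash
python3 go.py .4355,.0262,.215,-17.5 .4355,.0262,.193,-17.5
```

```text
2.15 [0.4189 0.0371 0.2608] [-1.7997e+02 -2.0000e-02 -1.7470e+01] [ 0.9 -0.6  0.5] 0.0876
[0.0191 0.0054 0.0458] [-0.0006 -0.0004  0.0006]
[0.0191 0.0054 0.0678] [-0.0006 -0.0004  0.0006]
```

Call:
carry_out([
  [0.019, 0.0055, 0.0, 0, 0, 0],
  [0.019, 0.0055, 0.04, 0, 0, 0],
  [0.019, 0.0055, 0.055, 0, 0, 0],
  [0.019, 0.0055, 0.068, 0, 0, 0],
  [0.019, 0.0055, 0.068, 0, 0, 0],
  [0.019, 0.0055, 0.068, 0, 0, 0],
])

```text
clock: 2.9
tool_pos: [0.436, 0.0259, 0.1934]
orientation: [-180.0, -0.1, -17.5]
force: [-0.4, -0.9, 0.1]
opening: 0.0878
gripper_force: 0.0
```

Call:
carry_out([
  [0, 0, 0, 0, 0, 0],
  [0, 0, 0, 0, 0, 0],
  [0, 0, 0, 0, 0, 0],
  [0, 0, 0, 0, 0, 0],
  [0, 0, 0, 0, 0, 0],
  [0, 0, 0, 0, 0, 0],
], grip=-1)

```text
clock: 3.65
tool_pos: [0.4354, 0.0255, 0.1925]
orientation: [180.0, 0.0, -17.5]
force: [0.1, -0.2, 0.3]
opening: 0.0334
gripper_force: 0.0
```

Not closed fully yet; wait a little, then lift.

Call:
carry_out([
  [0, 0, 0, 0, 0, 0],
  [0, 0, 0, 0, 0, 0],
  [0, 0, 0, 0, 0, 0],
  [0, 0, -0.03, 0, 0, 0],
  [0, 0, -0.07, 0, 0, 0],
  [0, 0, -0.07, 0, 0, 0],
  [0, 0, -0.07, 0, 0, 0],
])

```text
clock: 4.53
tool_pos: [0.4347, 0.0254, 0.2616]
orientation: [180.0, 0.1, -17.5]
force: [0.1, 0.0, -3.9]
opening: 0.0297
gripper_force: 30.0
```

```bash
python3 go.py .4451,-.1921,.262,4.8 .4451,-.1921,.203,4.8
```

```text
4.53 [0.4347 0.0254 0.2616] [ 1.7998e+02  8.0000e-02 -1.7510e+01] [ 0.1  0.  -3.9] 0.0297
[ 0.0754  0.2043 -0.0004] [ 0.      0.0014 -0.3895]
[0.0755 0.2043 0.0586] [ 0.      0.0014 -0.3895]
```

Call:
carry_out([
  [0.015, 0.04, 0, 0, 0, -0.08],
  [0.03, 0.08, 0, 0, 0, -0.16],
  [0.045, 0.12, 0, 0, 0, -0.24],
  [0.06, 0.16, 0, 0, 0, -0.32],
  [0.0755, 0.204, 0, 0, 0, -0.39],
  [0.0755, 0.204, 0, 0, 0, -0.39],
  [0.0755, 0.204, 0, 0, 0, -0.39],
])

```text
clock: 5.4
tool_pos: [0.4453, -0.1917, 0.2612]
orientation: [-180.0, 0.1, 4.7]
force: [0.1, -0.5, -2.6]
opening: 0.0297
gripper_force: 30.0
```

```bash
cat > show.py <<'E'
import sys
from h import *
x,y,out=float(sys.argv[1]),float(sys.argv[2]),sys.argv[3]
T=(.4478,-.224,.0837);row=[]
for n in("top","side"):
    I=viewer.snapshot(n)[:,:,::-1];c=proj(n,[[x,y,.2]])[0].astype(int);w,h=48,56
    I=cv2.resize(I[c[1]-h:c[1]+h,c[0]-w:c[0]+w],None,fx=4,fy=4,interpolation=cv2.INTER_CUBIC)
    row.append(I)
cv2.imwrite(out,np.hstack(row))
E
python3 show.py .445 -.2 pics/c1.png; python3 go.py .4451,-.1921,.203,4.8
```

```text
5.5 [ 0.4458 -0.191   0.2619] [-1.7998e+02  6.0000e-02  4.8700e+00] [-0.5 -0.2 -2.3] 0.0296
[-0.0007  0.001   0.0589] [-0.0004  0.001   0.0012]
```

View pics/c1.png

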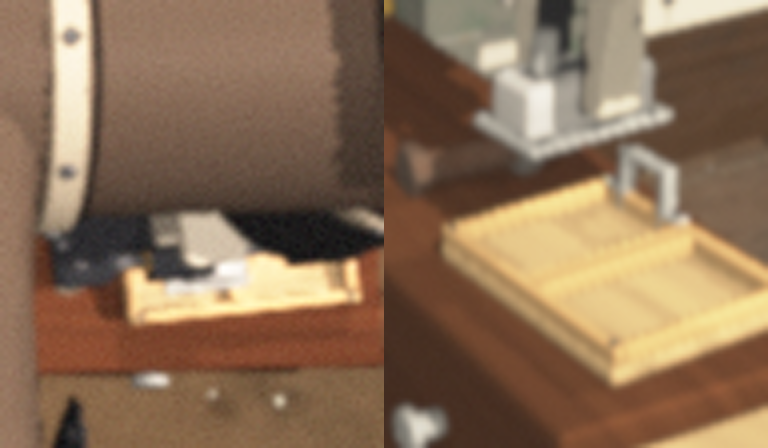

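The side view (right) shows the latch held level above the keeper nest. The plate's corners are at about crop px (475,117), (537,157) and (672,115). I'll compare these with the prediction.

```bash
python3 - <<'E'
from h import *
c=proj("side",[[.445,-.2,.2]])[0].astype(int)-[48,56]
P=np.array([[-.04,.022,0],[-.04,-.022,0],[.04,-.022,0]])
z=.262-.0125
for dx in(-.004,0,.004): print(((proj("side",place(P+[dx,0,0],.4456,-.1912,np.radians(4.8),z))-c+.5)*4+[384,0]).round())
E
```

```text
[[468. 127.]
 [526. 163.]
 [668. 122.]]
[[475. 125.]
 [533. 161.]
 [675. 121.]]
[[482. 123.]
 [541. 159.]
 [682. 119.]]
```

Call:
carry_out([
  [-0.0005, 0.001, 0.02, 0, 0, 0],
  [-0.0005, 0.001, 0.038, 0, 0, 0],
  [-0.0005, 0.001, 0.046, 0, 0, 0],
  [-0.0005, 0.001, 0.051, 0, 0, 0],
  [-0.0005, 0.001, 0.056, 0, 0, 0],
  [-0.0005, 0.001, 0.059, 0, 0, 0],
  [-0.0005, 0.001, 0.059, 0, 0, 0],
])

```text
clock: 6.38
tool_pos: [0.4456, -0.1929, 0.2036]
orientation: [180.0, 0.0, 4.8]
force: [-0.0, 0.4, -3.3]
opening: 0.0296
gripper_force: 30.0
```

Call:
carry_out([
  [0, 0, 0.001, 0, 0, 0],
  [0, 0, 0.002, 0, 0, 0],
  [0, 0, 0.002, 0, 0, 0],
])

```text
clock: 6.75
tool_pos: [0.4456, -0.1929, 0.2015]
orientation: [-180.0, 0.0, 4.8]
force: [-0.3, 1.2, -3.0]
opening: 0.03
gripper_force: 30.0
```

```bash
python3 show.py .445 -.2 pics/c2.png; python3 go.py
```

```text
6.85 [ 0.4457 -0.1929  0.2016] [180.    -0.     4.85] [ 0.5  0.2 -3.3] 0.0295
```

View pics/c2.png

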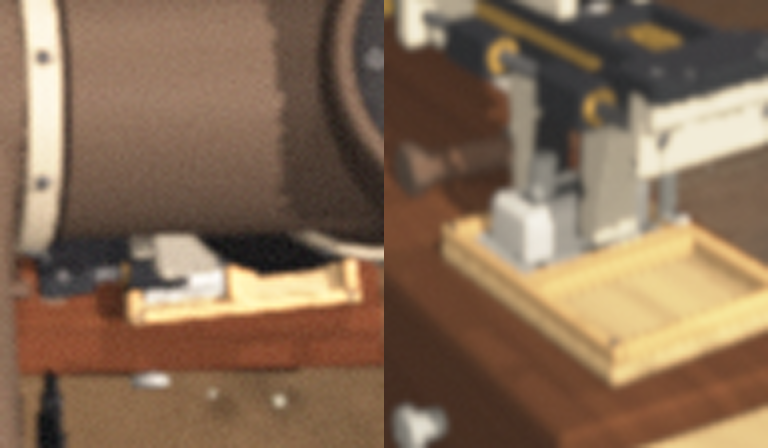

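Call:
carry_out([
  [0, 0, 0.001, 0, 0, 0],
  [0, 0, 0.0015, 0, 0, 0],
  [0, 0, 0.002, 0, 0, 0],
])

```text
clock: 7.22
tool_pos: [0.4458, -0.1929, 0.2005]
orientation: [180.0, -0.0, 4.9]
force: [-4.5, 4.0, 9.5]
opening: 0.0296
gripper_force: 30.0
```

Call:
carry_out([
  [0, 0, 0, 0, 0, 0],
  [0, 0, 0, 0, 0, 0],
  [0, 0, 0, 0, 0, 0],
  [0, 0, 0, 0, 0, 0],
], grip=0.05)

```text
clock: 7.72
tool_pos: [0.4457, -0.1929, 0.1995]
orientation: [180.0, 0.0, 4.8]
force: [-0.2, -0.5, -0.3]
opening: 0.0457
gripper_force: 0.0
```

Call:
carry_out([
  [0, 0, -0.01, 0, 0, 0],
  [0, 0, -0.0195, 0, 0, 0],
  [-0.01, 0, -0.0195, 0, 0, 0],
  [-0.018, 0, -0.0195, 0, 0, 0],
  [-0.018, 0, -0.0195, 0, 0, 0],
  [-0.018, 0, -0.0195, 0, 0, 0],
])

```text
clock: 8.48
tool_pos: [0.4277, -0.1944, 0.2191]
orientation: [180.0, -0.0, 4.8]
force: [0.2, -0.0, 0.8]
opening: 0.0461
gripper_force: 0.0
```

Call:
carry_out([
  [0, 0, 0, 0, 0, 0],
  [0, 0, 0, 0, 0, 0],
  [0, 0, 0, 0, 0, 0],
  [0, 0, 0, 0, 0, 0],
  [0, 0, 0, 0, 0, 0],
  [0, 0, 0, 0, 0, 0],
], grip=-1)

```text
clock: 9.22
tool_pos: [0.4278, -0.1944, 0.219]
orientation: [180.0, -0.0, 4.8]
force: [0.2, 0.2, -0.8]
opening: 0.0109
gripper_force: 30.0
```

```bash
python3 show.py .445 -.2 pics/c3.png; python3 go.py
```

```text
9.32 [ 0.4277 -0.1944  0.219 ] [180.    -0.     4.85] [-0.  -1.5 -0.7] 0.0107
```

View pics/c3.png

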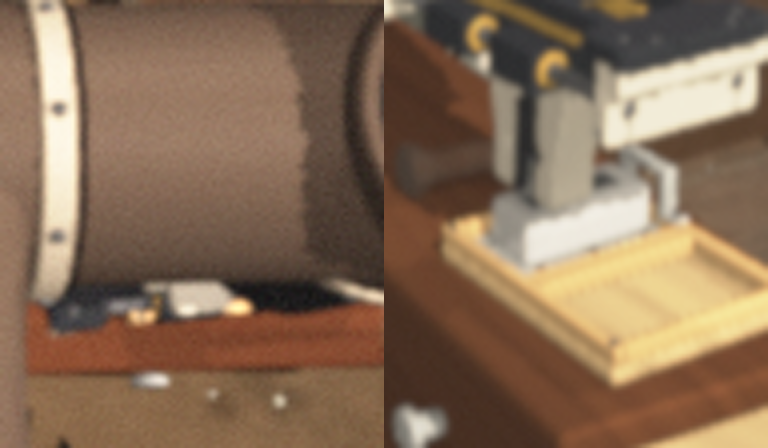

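The latch lies flat in the keeper nest and the knob is gripped. Now I'll slide it out.

Call:
carry_out([
  [0.006, 0, 0, 0, 0, 0],
  [0.012, 0, 0, 0, 0, 0],
  [0.018, 0, 0, 0, 0, 0],
  [0.024, 0, 0, 0, 0, 0],
  [0.029, 0, 0, 0, 0, 0],
  [0.032, 0, 0, 0, 0, 0],
  [0.032, 0, 0, 0, 0, 0],
])

```text
clock: 10.2
tool_pos: [0.4602, -0.1915, 0.219]
orientation: [-180.0, -0.0, 4.9]
force: [-0.1, 1.2, -0.6]
opening: 0.0113
gripper_force: 30.0
```

Call:
carry_out([
  [0.0015, 0, 0, 0, 0, 0],
  [0.003, 0, 0, 0, 0, 0],
  [0.003, 0, 0, 0, 0, 0],
])

```text
clock: 10.58
tool_pos: [0.4626, -0.1913, 0.219]
orientation: [-180.0, 0.0, 4.8]
force: [-3.5, 1.7, 1.1]
opening: 0.0108
gripper_force: 30.0
```

Call:
carry_out([
  [0.001, 0, 0, 0, 0, 0],
  [0.002, 0, 0, 0, 0, 0],
  [0.002, 0, 0, 0, 0, 0],
])

```text
clock: 10.95
tool_pos: [0.4634, -0.1914, 0.2192]
orientation: [-180.0, 0.1, 4.8]
force: [-7.3, 2.8, 6.2]
opening: 0.011
gripper_force: 30.0
```

Call:
carry_out([
  [0.001, 0, 0, 0, 0, 0],
  [0.002, 0, 0, 0, 0, 0],
  [0.002, 0, 0, 0, 0, 0],
])

```text
clock: 11.32
tool_pos: [0.4642, -0.1914, 0.2195]
orientation: [180.0, 0.2, 4.8]
force: [-12.7, 3.7, 12.0]
opening: 0.0108
gripper_force: 30.0
```

Call:
carry_out([
  [0, 0, 0, 0, 0, 0],
  [0, 0, 0, 0, 0, 0],
  [0, 0, 0, 0, 0, 0],
  [0, 0, -0.03, 0, 0, 0],
  [0, 0, -0.06, 0, 0, 0],
  [0, -0.05, -0.065, 0, 0, 0],
  [0, -0.1, -0.065, 0, 0, 0],
  [0, -0.16, -0.065, 0, 0, 0],
], grip=0.05)

```text
clock: 12.32
tool_pos: [0.4532, -0.0304, 0.2843]
orientation: [-180.0, -0.1, 4.8]
force: [0.9, 0.6, -0.2]
opening: 0.0461
gripper_force: 0.0
```

Call:
carry_out([
  [0, -0.06, 0, 0, 0, 0],
  [0, -0.12, 0, 0, 0, 0.04],
  [0, -0.18, 0, 0, 0, 0.07],
  [0, -0.24, 0, 0, 0, 0.07],
  [0, -0.27, 0, 0, 0, 0.07],
], grip=1)

```text
clock: 12.95
tool_pos: [0.4299, 0.2404, 0.284]
orientation: [-180.0, -0.0, 1.0]
force: [0.1, -0.9, -0.0]
opening: 0.0864
gripper_force: 0.0
```

```bash
python3 show.py .445 -.2 pics/c4.png; python3 go.py .4355,.2535,.26,0.56 .4355,.2535,.1925,.56
```

```text
13.05 [0.4302 0.2404 0.2836] [179.99  -0.     1.02] [ 0.1 -0.6 -0.6] 0.0874
[ 0.0055 -0.013   0.0236] [ 0.0001 -0.      0.008 ]
[ 0.0055 -0.013   0.0911] [ 0.0001 -0.      0.008 ]
```

View pics/c4.png

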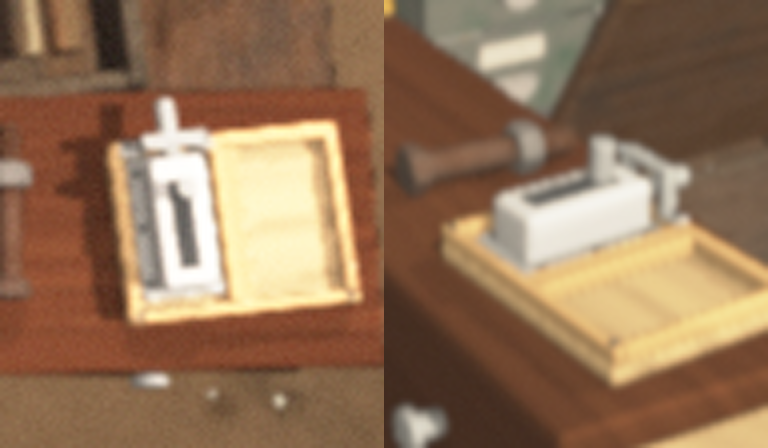

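latch_a is in the keeper nest with its bolt through the keeper: tip at crop (167,100) in the top view, knob forward in the side view. Now latch_b.

Call:
carry_out([
  [0.0055, -0.013, 0.02, 0, 0, 0.008],
  [0.0055, -0.013, 0.05, 0, 0, 0.008],
  [0.0055, -0.013, 0.075, 0, 0, 0.008],
  [0.0055, -0.013, 0.091, 0, 0, 0.008],
  [0.0055, -0.013, 0.091, 0, 0, 0.008],
  [0.0055, -0.013, 0.091, 0, 0, 0.008],
])

```text
clock: 13.8
tool_pos: [0.4362, 0.2508, 0.1941]
orientation: [-180.0, -0.1, 0.4]
force: [0.6, 0.1, -0.1]
opening: 0.0872
gripper_force: 0.0
```

Call:
carry_out([
  [0, 0, 0, 0, 0, 0],
  [0, 0, 0, 0, 0, 0],
  [0, 0, 0, 0, 0, 0],
  [0, 0, 0, 0, 0, 0],
  [0, 0, 0, 0, 0, 0],
  [0, 0, 0, 0, 0, 0],
  [0, 0, 0, 0, 0, 0],
  [0, 0, 0, 0, 0, 0],
], grip=-1)

```text
clock: 14.8
tool_pos: [0.4356, 0.2507, 0.1931]
orientation: [-180.0, -0.0, 0.4]
force: [-0.0, 1.3, 0.1]
opening: 0.0298
gripper_force: 30.0
```

Call:
carry_out([
  [0, 0, 0, 0, 0, 0],
  [0, 0, -0.03, 0, 0, 0],
  [0, 0, -0.07, 0, 0, 0],
  [0, 0, -0.085, 0, 0, 0],
  [0, 0, -0.085, 0, 0, 0],
  [0, 0, -0.085, 0, 0, 0],
])

```text
clock: 15.55
tool_pos: [0.4348, 0.2499, 0.2763]
orientation: [179.9, 0.1, 0.4]
force: [0.7, -0.2, -3.1]
opening: 0.0296
gripper_force: 30.0
```

```bash
python3 go.py .4505,-.2559,.28,4.8
```

```text
15.55 [0.4348 0.2499 0.2763] [1.7991e+02 1.3000e-01 3.6000e-01] [ 0.7 -0.2 -3.1] 0.0296
[ 0.0125  0.5059 -0.0029] [ 0.0015  0.0023 -0.0774]
```

Call:
carry_out([
  [-0.008, 0.05, -0.005, 0, 0, 0],
  [-0.013, 0.11, -0.01, 0, 0, 0],
  [-0.016, 0.17, -0.01, 0, 0, 0],
  [-0.016, 0.23, -0.01, 0, 0, 0],
  [-0.016, 0.29, -0.01, 0, 0, -0.02],
  [-0.016, 0.35, -0.01, 0, 0, -0.04],
  [-0.016, 0.41, -0.01, 0, 0, -0.06],
  [-0.012, 0.46, -0.01, 0, 0, -0.077],
])

```text
clock: 16.55
tool_pos: [0.4254, -0.2116, 0.2867]
orientation: [-180.0, 0.1, 4.8]
force: [0.9, 1.2, -2.0]
opening: 0.0296
gripper_force: 30.0
```

```bash
python3 go.py .4505,-.2559,.27,4.8
```

```text
16.55 [ 0.4254 -0.2116  0.2867] [-1.7996e+02  1.1000e-01  4.7800e+00] [ 0.9  1.2 -2. ] 0.0296
[0.0213 0.0462 0.0166] [-0.0006  0.0019 -0.0004]
```

Call:
carry_out([
  [0.021, 0.0455, 0.0, 0, 0, 0],
  [0.021, 0.0455, 0.016, 0, 0, 0],
  [0.021, 0.0455, 0.016, 0, 0, 0],
  [0.021, 0.0455, 0.016, 0, 0, 0],
])

```text
clock: 17.05
tool_pos: [0.451, -0.2526, 0.2719]
orientation: [-180.0, 0.0, 4.8]
force: [-0.2, -0.1, -2.7]
opening: 0.0295
gripper_force: 30.0
```

```bash
python3 show.py .445 -.2 pics/c5.png; python3 go.py .4505,-.2559,.203,4.8;  python3 - <<'E'
from h import *
o=telemetry.get_obs()["tool_pos"]
c=proj("side",[[.445,-.2,.2]])[0].astype(int)-[48,56]
P=np.array([[-.04,.022,.004],[-.04,-.022,.004],[.04,-.022,.004],[.07,0,.017]])
print(((proj("side",place(P,o[0],o[1],np.radians(4.8),o[2]-.0131))-c+.5)*4+[384,0]).round())
E
```

```text
17.15 [ 0.4514 -0.2525  0.2727] [ 1.7998e+02 -5.0000e-02  4.8700e+00] [-0.4 -0.5 -2.2] 0.0296
[-0.0013  0.0033  0.0697] [ 0.0004 -0.001   0.0012]
[[561. 145.]
 [629. 185.]
 [776. 140.]
 [792.  80.]]
```

View pics/c5.png

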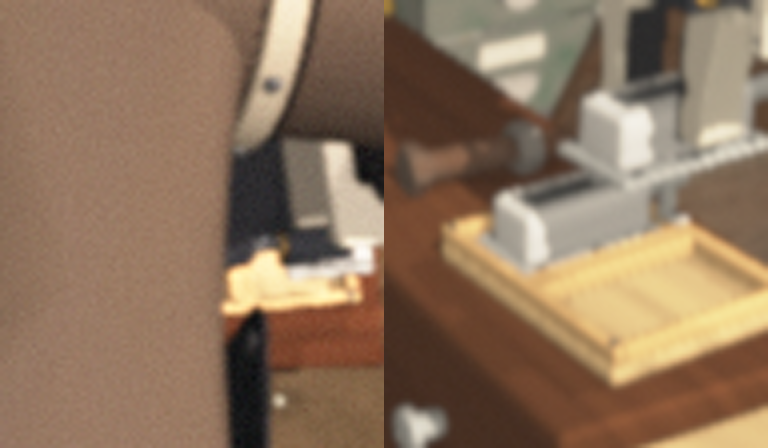

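The near plate corners, at about crop (562,147) and (630,185), match the prediction within 1 mm. Lowering.

Call:
carry_out([
  [-0.001, 0.0033, 0.01, 0, 0, 0],
  [-0.001, 0.0033, 0.03, 0, 0, 0],
  [-0.001, 0.0033, 0.048, 0, 0, 0],
  [-0.001, 0.0033, 0.056, 0, 0, 0],
  [-0.001, 0.0033, 0.062, 0, 0, 0],
  [-0.001, 0.0033, 0.067, 0, 0, 0],
  [-0.001, 0.0033, 0.0695, 0, 0, 0],
  [-0.001, 0.0033, 0.0695, 0, 0, 0],
])

```text
clock: 18.15
tool_pos: [0.4506, -0.2566, 0.2026]
orientation: [180.0, -0.0, 4.8]
force: [0.4, -0.4, -3.0]
opening: 0.0297
gripper_force: 30.0
```

Call:
carry_out([
  [0, 0, 0.0008, 0, 0, 0],
  [0, 0, 0.0015, 0, 0, 0],
  [0, 0, 0.0015, 0, 0, 0],
])

```text
clock: 18.52
tool_pos: [0.4506, -0.2566, 0.2011]
orientation: [180.0, -0.0, 4.8]
force: [-0.5, -0.2, -3.2]
opening: 0.03
gripper_force: 30.0
```

Call:
carry_out([
  [0, 0, 0.0008, 0, 0, 0],
  [0, 0, 0.0015, 0, 0, 0],
  [0, 0, 0.0015, 0, 0, 0],
])

```text
clock: 18.9
tool_pos: [0.4507, -0.2566, 0.201]
orientation: [180.0, -0.0, 4.8]
force: [-4.1, 3.9, 8.5]
opening: 0.0296
gripper_force: 30.0
```

Call:
carry_out([
  [0, 0, 0, 0, 0, 0],
  [0, 0, 0, 0, 0, 0],
  [0, 0, 0, 0, 0, 0],
  [0, 0, 0, 0, 0, 0],
], grip=-0.05)

```text
clock: 19.4
tool_pos: [0.4506, -0.2566, 0.1995]
orientation: [180.0, 0.0, 4.8]
force: [-0.2, 0.4, -1.0]
opening: 0.0417
gripper_force: 0.0
```

Released. I'll also take latch_b's knob and push it to its stop, so the bolt is all the way out.

Call:
carry_out([
  [0, 0, -0.01, 0, 0, 0],
  [0, 0, -0.0195, 0, 0, 0],
  [0.008, 0, -0.0195, 0, 0, 0],
  [0.014, 0, -0.0195, 0, 0, 0],
  [0.014, 0, -0.0195, 0, 0, 0],
])

```text
clock: 20.02
tool_pos: [0.4649, -0.2552, 0.2186]
orientation: [-180.0, 0.0, 4.8]
force: [-0.1, -0.7, -0.3]
opening: 0.0418
gripper_force: 0.0
```

Call:
carry_out([
  [0, 0, 0, 0, 0, 0],
  [0, 0, 0, 0, 0, 0],
  [0, 0, 0, 0, 0, 0],
  [0, 0, 0, 0, 0, 0],
  [0, 0, 0, 0, 0, 0],
  [0, 0, 0, 0, 0, 0],
], grip=-1)

```text
clock: 20.78
tool_pos: [0.4645, -0.2554, 0.2191]
orientation: [180.0, 0.0, 4.8]
force: [-0.1, -0.6, 0.1]
opening: 0.011
gripper_force: 30.0
```

Call:
carry_out([
  [0.001, 0, 0, 0, 0, 0],
  [0.002, 0, 0, 0, 0, 0],
  [0.003, 0, 0, 0, 0, 0],
  [0.004, 0, 0, 0, 0, 0],
  [0.004, 0, 0, 0, 0, 0],
])

```text
clock: 21.4
tool_pos: [0.4675, -0.2552, 0.2192]
orientation: [-180.0, 0.1, 4.8]
force: [-7.0, 0.2, 6.6]
opening: 0.0106
gripper_force: 30.0
```

Call:
carry_out([
  [0.001, 0, 0, 0, 0, 0],
  [0.002, 0, 0, 0, 0, 0],
  [0.002, 0, 0, 0, 0, 0],
])

```text
clock: 21.78
tool_pos: [0.4683, -0.2551, 0.2195]
orientation: [-180.0, 0.2, 4.8]
force: [-11.0, 1.8, 10.1]
opening: 0.0105
gripper_force: 30.0
```

Call:
carry_out([
  [0, 0, 0, 0, 0, 0],
  [0, 0, 0, 0, 0, 0],
  [0, 0, 0, 0, 0, 0],
  [0, 0, -0.03, 0, 0, 0],
  [0, 0, -0.07, 0, 0, 0],
  [0, -0.06, -0.08, 0, 0, 0],
  [0, -0.12, -0.08, 0, 0, 0],
  [0, -0.18, -0.08, 0, 0, 0],
], grip=-0.05)

```text
clock: 22.78
tool_pos: [0.4554, -0.0739, 0.2993]
orientation: [-180.0, -0.1, 4.7]
force: [1.3, 0.3, -0.2]
opening: 0.0414
gripper_force: 0.0
```

Call:
carry_out([
  [-0.01, -0.06, 0, 0, 0, 0],
  [-0.02, -0.12, 0, 0, 0, 0],
  [-0.02, -0.18, 0, 0, 0, 0],
  [-0.02, -0.24, 0, 0, 0, 0],
  [-0.02, -0.24, 0, 0, 0, 0],
])

```text
clock: 23.4
tool_pos: [0.4152, 0.1657, 0.2988]
orientation: [-180.0, -0.0, 5.1]
force: [1.0, -0.5, 0.7]
opening: 0.0414
gripper_force: 0.0
```

```bash
cat > chk.py <<'E'
from h import *
im={n:viewer.snapshot(n).astype(np.float32) for n in CI};T=(.4478,-.224,.0837)
row=[]
for n in("top","side"):
    c=proj(n,[[.455,-.22,.2]])[0].astype(int);w,h=36,40
    I=cv2.resize(im[n][c[1]-h:c[1]+h,c[0]-w:c[0]+w,::-1],None,fx=5.5,fy=5.5,interpolation=cv2.INTER_CUBIC).clip(0,255).astype(np.uint8)
    for dx,dy in((.003,.032),(.003,-.032)):
        for p in latch(.036):
            q=((proj(n,place(p+[dx,dy,.008],*T,.18))-(c-[w,h])+.5)*5.5).astype(np.int32);cv2.polylines(I,[cv2.convexHull(q)],True,(0,0,255),1)
    row.append(I)
cv2.imwrite("pics/chk.png",np.hstack(row))
E
python3 chk.py; python3 go.py
```

```text
23.5 [0.4153 0.1628 0.2989] [1.7999e+02 2.0000e-02 4.9200e+00] [0.5 0.1 0.2] 0.0421
```

View pics/chk.png

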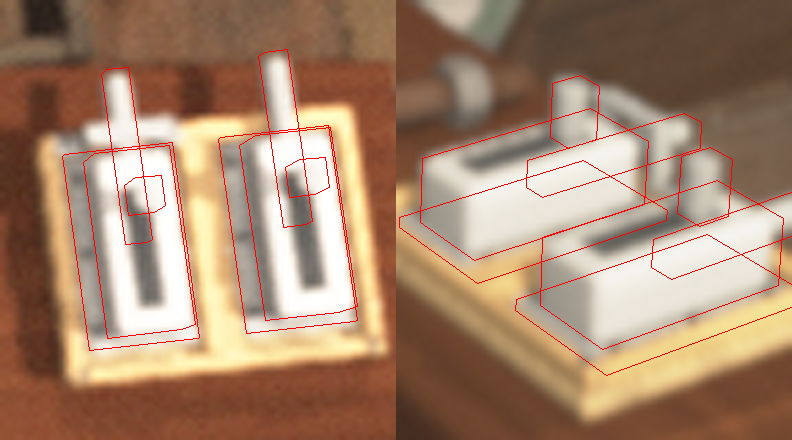

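Both latches lie flat in their nests. The knobs, at about (575,108) and (705,187) in the side view, and the tips match the fully shot model. The gripper is clear of everything.

```bash
python3 -c "
from plant import workorder
print(workorder.close_job())"
```

```text
the job is handed in; nothing more can be done
None
```

Job handed in at about 23.5 s: both latches lie flat in their nests pointing away, latch_a's bolt slid out through the keeper and latch_b's pushed to its stop; the closing call returned no verdict.

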